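Tack the post and hold the try square in its corner

TASK

We are making a specimen stand: squeeze the trigger of the tacker at the back of the wooden post fully home and let it spring back, so that the post is tacked. Then pick up the try square, stand it on the baseboard and press it into the corner, down on the board and against the front of the post, until its stock lies flat on the board and its blade lies flat along the post, centred on the post's width and square to it. Finish while still gripping it and pressing it both ways, do not let go, and leave the three loose rocks where they are.

Things in the scene. Friction and masses are not known exactly. Their poses are not given: they have to be found in the camera images.
- square: Loose try square, 0.2 kg, standing on its brass sole: dark wooden stock 140 long x 20 thick x 32 high; at one end a steel blade (22 wide, 5 thick) rises to 130 above the sole, its outer edge flush with the stock's end: the outer upright face. Origin: centre of the stock's underside; x along the stock away from the blade (blade at x -70 to -48 mm), y across, z up. Grip the stock across, at x > -48 mm.
- heel (a point): The square's outer corner: lower edge of the outer upright face, middle of the thickness, at x = -70 mm of square.
- corner (a point): The inside corner on the fixed workpiece: where the post's front face meets the baseboard's top, in the middle of the post's width. The heel belongs here. Axes: x away from the post along the baseboard, y across, z up. It is 22 mm above the table.
- baseboard: Fixed light wooden board 212 x 70 x 16 mm, on a 6 mm thick grey board 385 x 80 mm; axes as corner; origin 16 mm below corner. Its top is clear from the corner to x = +165 mm. The grey board reaches from x = -215 to +170 mm.
- post: Fixed wooden post 36 (x) x 50 (y) mm, 130 mm high, standing on the baseboard; axes as corner, origin at the foot of its front face (same place as corner); it fills x -36 to 0.
- trigger (a joint): Trigger of the tacker, rad: 0 released, 0.2 fully squeezed; springs back by itself. Fully squeezing takes about 5 N at its upper end.
- trigger_front (a point): Foremost face of the trigger near its upper end, 142 mm above the table: push it here, to -x of corner, about 11 mm. Black lever 18 mm wide (y), hinged 54 mm below this point, ending 13 mm above it; 75 mm of free space in front of it up to the post.
- grip_back (a point): Middle of the rear face of the tacker's fixed upright grip (24 along x, 28 mm across), 142 mm above the table, 52 mm behind trigger_front when released, 41 when squeezed. The tacker is clamped upside down behind the post, so its grip points up: top 177 mm, housing below up to 97 mm above the table. Grip and trigger fit together between two fingers from above.
- marble_rock: Loose pale grey rock 45x58x42 mm on the table: leave alone. Origin at its underside.
- dark_rock: Loose dark rock 52x74x47 mm on the table: leave alone. Origin at its underside.
- ore_rock: Loose brownish-green rock 44x62x40 mm on the table: leave alone. Origin at its underside.
Mind the look-alikes: they are no part of the job. What is shaped like the square but red is not meant.

How it is judged:
By the outcome, as a careful person would: the job done as asked, in the order asked, and still so for the second after the job is handed in, while the arm keeps its last pose, push and grip.
It also fails if it takes over 59 s, if anything falls off the work surface, if the arm or the gripper's body presses on something with over 40 N, if the wrist force passes 120 N, or if a joint passes its speed limit or range.

ROBOT

A 6-joint arm with a two-finger parallel gripper is mounted at the origin on a cart in front of the work surface, level with it; the furniture and walls round the work are solid. World frame = base frame: x ahead of the robot, y to its left, z up, the work surface at z = 0. Lengths are in mm, angles in rad, forces in N, time in s.
With the tool pointing down it reaches from about 275 to 775 mm from the base axis. Payload 14.6 kg.
Tool frame: the origin (TCP) lies on the centre line of the jaws, within the pads' length; the fingertips stand ahead of it and the grasp point (between the pads) lies 8 mm behind it (ctrl.tip_extent is the z of the fingertips in the tool frame, in mm); z points along the fingers, y is the line along which they close (so a half turn about z gives the same grasp; the last joint's range is limited). The gripper opens to 85 mm and grips with 20 to 120 N. Pads are 22 mm wide; open, the fingers measure 114 mm over their backs; the gripper's body (76 mm by 85 mm) begins 54 mm behind the grasp point. The pads swing forward as they close: fully open they stand 13 mm farther back than shut.
Start: joints at [1.111, 0.263, -0.048, 1.259, 0, 1.415], TCP at [157.558, 500.803, 242.278] pointing down, gripper open.
Joint ranges: [-2.65, 2.65], [-0.89, 1.7], [-1.18, 1.37], [-2.13, 2.11], [-1.35, 1.29], [-3.14, 3.14]. Speed limits (rad/s): [1.89, 1.89, 2.57, 2.79, 3.14, 3.14].

INTERFACE

Orientations are given as [roll, pitch, yaw] about the fixed x, y, z axes, in that order (R = Rz(yaw) Ry(pitch) Rx(roll)).
In Python, from bench import ctrl gives the robot as it stands.
- The arm moves only by the tool carry_out, never from a script. Its argument "targets" is a list of rows, each a list of 3 entries, a list of its own where there are three numbers: the shift along the tool's x, y, z in cm, then the turn, a rotation vector about the tool's x, y, z in degrees, then the opening in per cent of the stroke, from 0 (shut) to 100 (fully open). A call has 1 to 12 rows; each row is the pose to reach, as a shift and turn from the pose commanded when the call began, along the tool's axes at that moment; what a row does not reach only later rows make up. A row lasts 1/8 s, in which the tool goes at most 62.5 mm and 10.7 degrees, less where a joint would pass 70% of its speed; a pose out of reach is approached as far as the arm can. A call with a gripper value outside its range is refused whole. The fingers move at their own pace and stop on an object; the grip force is fixed at half the most. Time passes only in rows, so rows that repeat a pose let the fingers close. It gives the time, the measured TCP pose, the force, the opening and the grip force at its end, in the units of the state.
- ctrl.read_state(): the state, without advancing time (a new reading comes with each control period).
- ctrl.read_camera(name): name is "side" or "top"; returns (picture, depth): 420x560x3 uint8, blue, green, red; 420x560 float32, mm along the optical axis (not along the pixel's ray), 0 where there is no reading.
- ctrl.calibration(name): a dict with "fovy" (degrees; the focal length in pixels is half the picture's height over the tangent of half this angle, whatever the lens; pixels are square), "cx", "cy" (the principal point, pixels), "rvec" (rotation vector, rad) and "tvec" (3), from world to camera coordinates, as OpenCV has them. Camera axes: x right, y down, z forward; pixel columns grow to the right and rows downward; lengths in mm; the calibration is good to about 2 mm. A picture is of the moment at which its call begins. calibration takes no time and is no camera call.
- ctrl.hand_in(): hands the job in; it is judged then, once.
Trained networks look in the newest picture that a camera, given by its name, has taken for a name from the list of things; names that differ only in an ending like _2 or _b are one class to them, and where a whole thing is asked for, a point or a joint stands for the part that bears it (a point fixed in the world has none). Each returns a list of dicts, best first, with "score" (0 to 1); they miss things now and then, are a little off and sometimes report something else, mostly with a low value. They report only what shows in the picture. A call takes as long as a camera call. They do not tell look-alikes from the thing itself.
- ctrl.find_in(thing, camera): "bbox" ([left, top, right, bottom] in pixels, round what is visible of it).
- ctrl.trace(thing, camera): "region" (420x560 bool, what is visible of it) and "bbox" ([left, top, right, bottom] in pixels, round what is visible of it).
The state is a dict: "time_s": time; "joint_pos": joint angles; "qd": joint speeds; "effort": joint torques, N m; "tool_pos": TCP position; "tool_rot": TCP orientation; "contact_force": force on the tool from outside, world axes, zero at the start; "wrist_torque": the same for the moment, N m; "gripper_width": finger opening in mm; "grasp_force": force on a finger pad.
Only numpy, scipy, OpenCV 4.12 (cv2) and the standard library are available. Lean on these libraries where they do the work, as an engineer would, in place of code of your own. Each camera call takes 0.05 s, during which the arm holds its last target. There are 200 camera calls.

## Working session

There is one attempt and no reset: what is moved stays moved. The work goes in short steps, Python scripts to look and compute and a tool call to move; the robot and the scene stay as the last step left them, time stands still between calls to the robot, and variables do not carry over. Pictures are saved under pics/ and viewed, at most 10 in all, crops included, and the job is handed in when it is done.

Besides the shell and the picture viewer there is one more tool, called after "Emit:" by a JSON object that holds its "op" and its "data". carry_out: Moves the arm, as the interface text tells. Its arguments: {"type":"object","properties":{"targets":{"type":"array","items":{"type":"array"}}},"required":["targets"]}

```bash
ls; mkdir -p pics
cat > h.py <<'E'
import numpy as np, cv2
from bench import ctrl
from scipy.spatial.transform import Rotation as R
def cal(n):
    c=ctrl.calibration(n); f=210/np.tan(np.radians(c["fovy"])/2)
    return f,c["cx"],c["cy"],cv2.Rodrigues(np.array(c["rvec"],float))[0],np.array(c["tvec"],float).ravel()
def cloud(n,depth):
    f,cx,cy,Rm,t=cal(n); v,u=np.mgrid[:420,:560]
    P=np.stack([(u-cx)/f*depth,(v-cy)/f*depth,depth],-1)
    W=(P-t)@Rm; W[depth<=0]=np.nan
    return W
E
python3 - <<'E'
from h import *
print(ctrl.read_state(), ctrl.tip_extent)
for n in("side","top"):
    im,d=ctrl.read_camera(n); cv2.imwrite(f"pics/{n}0.png",im); np.savez(f"{n}0.npz",im=im,d=d)
    print(n,ctrl.calibration(n))
    W=cloud(n,d)
    for th in("square","baseboard","post","trigger","marble_rock","dark_rock","ore_rock"):
        for r in ctrl.trace(th,n)[:3]:
            p=W[r["region"]]; print(th,round(r["score"],2),np.round(r["bbox"]),r["region"].sum(),np.nanmedian(p,0).round(),np.nanpercentile(p,2,axis=0).round(),np.nanpercentile(p,98,axis=0).round())
E
```

```text
pics
{'time_s': 0.0, 'joint_pos': array([ 1.11068430e+00,  2.63540468e-01, -4.89389750e-02,  1.25937099e+00,
        3.28106788e-05,  1.41551640e+00]), 'qd': array([-0.00090781,  0.00064002, -0.00042253,  0.00135935, -0.00181767,
        0.0002695 ]), 'effort': array([ 7.53176155e-04, -6.37607574e+01,  3.84563220e+01,  1.38694601e-02,
        2.78768582e-06,  1.81810475e-05]), 'tool_pos': array([157.44379198, 500.57388671, 241.81523694]), 'tool_rot': array([-3.14055630e+00, -1.95440730e-04,  2.83676043e+00]), 'contact_force': array([ 0.12235093, -0.45854488,  0.8154716 ]), 'wrist_torque': array([0.0263012 , 0.00127704, 0.00243903]), 'grasp_force': 0.0, 'gripper_width': 85.50859726313325} 11.0
side {'fovy': 47.256493776353864, 'cx': 281.8455032736906, 'cy': 216.72462053816645, 'rvec': array([ 0.30081288, -2.63056399,  1.4743945 ]), 'tvec': array([ 553.08324812,  138.44682852, 1020.16471382])}
square 0.92 [334. 239. 362. 335.] 1038 [394. 178.  31.] [380. -29.  -2.] [413. 254. 127.]
square 0.75 [200. 198. 233. 240.] 546 [756. -22.  18.] [695. -73.  -2.] [794.  -3.  83.]
baseboard 0.66 [
[... 967 characters left out ...]
.] 230 [743. -24.  21.] [697. -37.  16.] [783.  -7.  85.]
square 0.62 [181. 283. 243. 301.] 759 [397. 177.  30.] [379. 113.  -3.] [413. 249. 130.]
baseboard 0.88 [180. 187. 274. 223.] 2088 [609. 162.  21.] [568.  42.  16.] [649. 243.  26.]
post 0.96 [246. 186. 268. 217.] 512 [595.  63. 150.] [573.  46.  37.] [622.  83. 154.]
trigger 0.59 [300. 202. 308. 211.] 32 [585. -33. 149.] [578. -37. 120.] [591. -28. 155.]
marble_rock 0.9 [265. 262. 286. 279.] 348 [445.  20.  33.] [425.  -3.   1.] [463.  47.  41.]
dark_rock 0.57 [366. 162. 393. 194.] 527 [ 664. -224.   32.] [ 633. -252.   -2.] [ 694. -197.   45.]
ore_rock 0.61 [172. 139. 202. 158.] 394 [733. 241.  27.] [713. 215.  -1.] [757. 269.  37.]
```

View pics/side0.png

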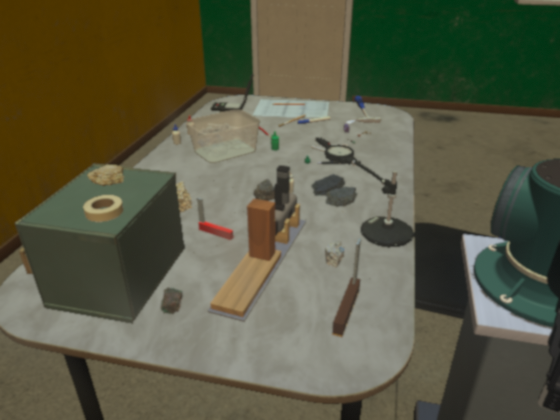

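View pics/top0.png

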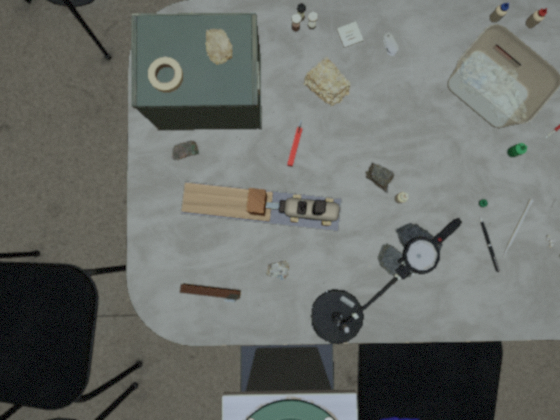

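The side view shows the real square (dark stock) at (347,300), the red look-alike at (215,230), the post at (262,230) and the tacker's grip at (283,185). In the top view the board is at (180-274, 187-223), the tacker at (303-325, 208), the square at (181-243, 290), and a lamp at (340,315)-(420,255).

Run:
```python
from h import *
S={n:np.load(f"{n}0.npz") for n in("side","top")}
W={n:cloud(n,S[n]["d"]) for n in S}
def sel(n,b,lo,hi):
    l,t,r,bt=b; p=W[n][t:bt,l:r].reshape(-1,3); return p[(p[:,2]>lo)&(p[:,2]<hi)]
def rect(p,s):
    c,wh,a=cv2.minAreaRect(p[:,:2].astype(np.float32)); print(s,len(p),np.round(c,1),np.round(wh,1),round(a,2),p[:,2].mean().round(1))
T="top"
rect(sel(T,(180,183,246,226),19,26),"board top")
rect(sel(T,(240,183,272,222),146,158),"post top")
rect(sel(T,(175,280,240,302),26,40),"stock top")
rect(sel(T,(225,280,250,302),60,140),"blade top")
rect(sel("side",(325,275,370,340),26,40),"stock side")
rect(sel("side",(340,235,370,290),60,140),"blade side")
rect(sel("side",(240,195,280,262),146,158),"post side")
rect(sel("side",(205,240,285,320),19,26),"board side")
for lo,hi in((140,150),(150,160),(160,172),(172,185)):
    for n,b in((T,(296,195,345,222)),("side",(262,155,305,215))):
        p=sel(n,b,lo,hi)
        if len(p): print(n,lo,hi,len(p),np.percentile(p,3,axis=0).round(),np.percentile(p,97,axis=0).round())
# lamp
p=W["side"][140:245,300:415].reshape(-1,3); p=p[p[:,2]>60]
print("lamp",np.percentile(p,2,axis=0).round(),np.percentile(p,98,axis=0).round())
p=sel(T,(310,210,470,345),20,600)
for z in range(20,400,40):
    q=p[(p[:,2]>z)&(p[:,2]<z+40)]
    if len(q)>3: print(z,len(q),q.min(0).round(),q.max(0).round())
for n in S:
    im=S[n]["im"]; b=(170,160,350,310) if n=="top" else (200,150,380,340)
    c=im[b[1]:b[3],b[0]:b[2]]; cv2.imwrite(f"pics/{n}c.png",cv2.resize(c,None,fx=3.1 if n=="side" else 4,fy=3.1 if n=="side" else 4,interpolation=cv2.INTER_CUBIC))
```

```text
board top 1576 [611.6 169.9] [154.8  70.1] 82.9 21.7
post top 410 [598.7  65.4] [36.2 50.2] 82.82 151.0
stock top 477 [396.3 182. ] [140.2  20.5] 82.43 30.9
blade top 71 [389.1 123.2] [21.7  5. ] 83.8 104.9
stock side 529 [396.5 185.4] [140.2  20.5] 82.37 31.2
blade side 144 [388.6 126.3] [26.   5.6] 82.86 99.2
post side 261 [598.5  67.8] [40.1 50.7] 82.06 150.7
board side 1870 [608.2 143. ] [216.8  71.2] 82.68 21.4
top 140 150 22 [568. -70. 141.] [594. -31. 149.]
side 140 150 145 [567. -63. 141.] [595.  88. 150.]
top 150 160 27 [567. -70. 151.] [591. -28. 157.]
side 150 160 149 [568. -62. 150.] [595.  85. 159.]
top 160 172 11 [568. -66. 164.] [594. -55. 172.]
side 160 172 61 [568. -67. 161.] [595. -52. 172.]
top 172 185 147 [569. -78. 173.] [595. -56. 179.]
side 172 185 68 [568. -73. 173.] [594. -53. 178.]
lamp [ 326. -342.   75.] [534. 117. 161.]
20 1210 [ 293. -368.   20.] [560. -65.  59.]
60 272 [ 547. -117.   61.] [581. -53. 100.]
100 2171 [ 324. -374.  102.] [577. -55. 140.]
140 120 [ 324. -343.  140.] [575. -55. 179.]
```

View pics/topc.png

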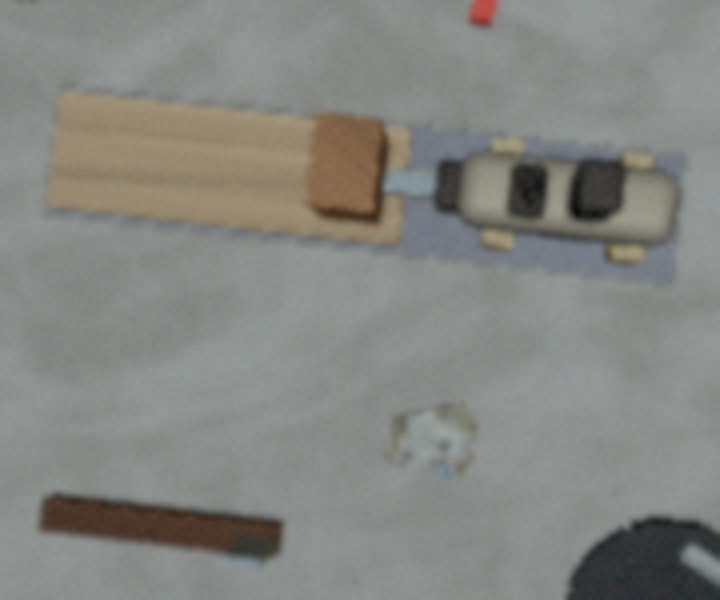

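View pics/sidec.png

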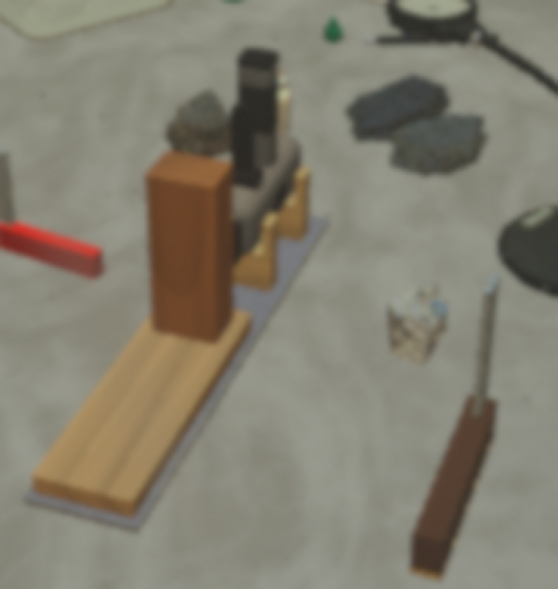

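The fits agree: the post and board axis is at 82.9° and the square's is at 82.4°. The corner is near (601, 84.5), and the square already points the right way. First I move above the tacker.

```bash
cat >> h.py <<'E'
def go(pos,yaw,pitchroll=None):
    s=ctrl.read_state(); A=R.from_euler("xyz",s["tool_rot"]); B=R.from_euler("xyz",[np.pi,0,yaw])
    print("shift cm",(A.inv().apply(np.array(pos)-s["tool_pos"])/10).round(2),"turn deg",np.degrees((A.inv()*B).as_rotvec()).round(2))
C=np.array([600.8,84.5]); psi=np.radians(82.9); u=np.array([np.cos(psi),np.sin(psi)]); v=np.array([-u[1],u[0]])
E
python3 - <<'E'
from h import *
p=C-142.5*u; print(p)
go([*p,240],psi+np.pi/2); go([*p,136],psi+np.pi/2)
E
```

```text
[583.18678956 -56.90730115]
shift cm [-57.34 -40.42   0.23] turn deg [  0.    -0.   -10.37]
shift cm [-57.34 -40.42  10.63] turn deg [  0.    -0.   -10.37]
```

Emit:
{"op": "carry_out", "data": {"targets": [[[-57.3,-40.4,0.2],[0,0,-10.4],100],[[-57.3,-40.4,0.2],[0,0,-10.4],100],[[-57.3,-40.4,0.2],[0,0,-10.4],100],[[-57.3,-40.4,0.2],[0,0,-10.4],100],[[-57.3,-40.4,0.2],[0,0,-10.4],100],[[-57.3,-40.4,0.2],[0,0,-10.4],100],[[-57.3,-40.4,0.2],[0,0,-10.4],100],[[-57.3,-40.4,0.2],[0,0,-10.4],100],[[-57.3,-40.4,0.2],[0,0,-10.4],100],[[-57.3,-40.4,0.2],[0,0,-10.4],100],[[-57.3,-40.4,0.2],[0,0,-10.4],100],[[-57.3,-40.4,0.2],[0,0,-10.4],100]]}}

```text
time_s: 2.3
tool_pos: [584.4, -59.4, 239.4]
tool_rot: [-3.141, -0.0, 3.016]
contact_force: [-1.0, 0.7, -0.8]
gripper_width: 85.7
grasp_force: 0.0
```

Emit:
{"op": "carry_out", "data": {"targets": [[[0,0,4],[0,0,0],100],[[0,0,8],[0,0,0],100],[[0,0,8],[0,0,0],100],[[0,0,8],[0,0,0],100]]}}

```text
time_s: 2.8
tool_pos: [583.4, -56.3, 161.9]
tool_rot: [-3.141, 0.001, 3.019]
contact_force: [0.5, 0.2, 0.3]
gripper_width: 85.2
grasp_force: 0.0
```

Run:
```python
from h import *
a=[]
for n,b in(("side",(230,130,330,230)),("top",(250,160,350,260))):
    im,d=ctrl.read_camera(n); l,t,r,bt=b; a.append(cv2.resize(im[t:bt,l:r],(400,400),interpolation=cv2.INTER_CUBIC))
cv2.imwrite("pics/sq1.png",np.hstack(a))
s=ctrl.read_state(); print(s["tool_pos"],s["contact_force"])
go([*(C-142.5*u),136],psi+np.pi/2)
```

```text
[583.71611251 -56.49161262 162.13903524] [ 0.56589846 -1.06775507  0.43412922]
shift cm [ 0.05 -0.05  2.61] turn deg [-0.02  0.15  0.06]
```

View pics/sq1.png

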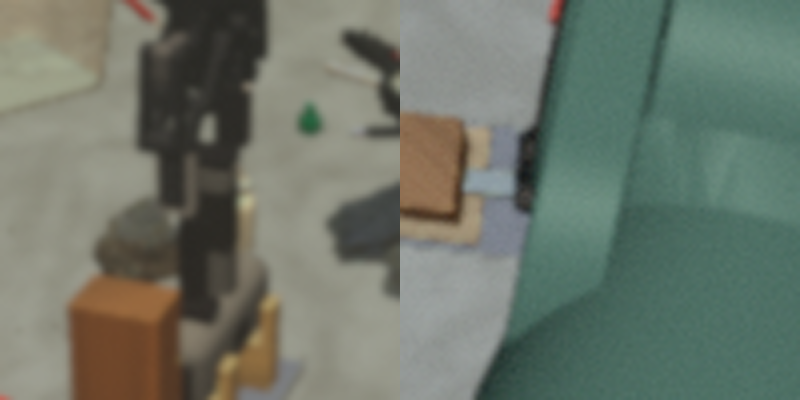

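In the left half the front finger at (178,180) is ahead of the trigger and the grip stands between the fingers. Next I descend and squeeze.

Emit:
{"op": "carry_out", "data": {"targets": [[[0,0,2.6],[0,0,0],100],[[0,0,2.6],[0,0,0],80],[[0,0,2.6],[0,0,0],65],[[0,0,2.6],[0,0,0],65],[[0,0,2.6],[0,0,0],58],[[0,0,2.6],[0,0,0],54],[[0,0,2.6],[0,0,0],54],[[0,0,2.6],[0,0,0],54]]}}

```text
time_s: 3.9
tool_pos: [583.0, -56.5, 134.3]
tool_rot: [3.142, 0.0, 3.018]
contact_force: [-0.2, 4.3, 2.0]
gripper_width: 46.2
grasp_force: 1.9
```

Emit:
{"op": "carry_out", "data": {"targets": [[[0,0,0],[0,0,0],50],[[0,0,0],[0,0,0],48],[[0,0,0],[0,0,0],47],[[0,0,0],[0,0,0],47],[[0,0,0],[0,0,0],47]]}}

```text
time_s: 4.53
tool_pos: [582.8, -58.5, 134.7]
tool_rot: [-3.138, 0.0, 3.017]
contact_force: [-4.2, -12.8, 7.6]
gripper_width: 40.4
grasp_force: 18.6
```

Emit:
{"op": "carry_out", "data": {"targets": [[[0,0.1,0],[0,0,0],44],[[0,0.1,0],[0,0,0],44],[[0,0.1,0],[0,0,0],44],[[0,0.1,0],[0,0,0],44]]}}

```text
time_s: 5.03
tool_pos: [582.8, -59.1, 134.9]
tool_rot: [-3.135, 0.0, 3.015]
contact_force: [-7.4, -25.8, 11.1]
gripper_width: 39.4
grasp_force: 54.5
```

The fingers stalled at 39.4 mm with 54 N, so the trigger is fully home. Now I release and rise.

Emit:
{"op": "carry_out", "data": {"targets": [[[0,0,0],[0,0,0],60],[[0,-0.1,0],[0,0,0],80],[[0,-0.1,0],[0,0,0],100],[[0,-0.1,0],[0,0,0],100],[[0,-0.1,0],[0,0,0],100],[[0,-0.1,-5],[0,0,0],100],[[0,-0.1,-11],[0,0,0],100],[[0,-0.1,-11],[0,0,0],100]]}}

```text
time_s: 6.02
tool_pos: [584.5, -56.9, 248.5]
tool_rot: [-3.141, 0.007, 3.018]
contact_force: [-0.2, -0.2, 0.2]
gripper_width: 85.5
grasp_force: 0.0
```

Run:
```python
from h import *
im,d=ctrl.read_camera("side"); W=cloud("side",d)
for r in ctrl.trace("trigger","side")[:2]:
    p=W[r["region"]]; print(r["score"],r["bbox"],np.nanmedian(p,0).round(1),np.nanpercentile(p,[5,95],axis=0).round())
s=ctrl.read_state(); print(s["tool_pos"],s["gripper_width"])
ys=np.radians(82.4); us=np.array([np.cos(ys),np.sin(ys)])
O=np.array([396.4,183.7]); g=O+10*us
print(g); go([*g,240],ys+np.pi)
```

```text
0.68 [273.5, 182.7, 282.9, 205.7] [584.2 -30.  123.4] [[577. -34. 103.]
 [592. -26. 148.]]
[583.05735619 -56.53957818 244.41126115] 85.23288526081683
[397.7225639 193.6121554]
shift cm [21.47 22.55  0.42] turn deg [-4.000e-02  3.000e-02 -8.946e+01]
```

The trigger sprang back. Next I move over the square, turning about 90°.

Emit:
{"op": "carry_out", "data": {"targets": [[[21.5,22.5,0.4],[0,0,-89.5],100],[[21.5,22.5,0.4],[0,0,-89.5],100],[[21.5,22.5,0.4],[0,0,-89.5],100],[[21.5,22.5,0.4],[0,0,-89.5],100],[[21.5,22.5,0.4],[0,0,-89.5],100],[[21.5,22.5,0.4],[0,0,-89.5],100],[[21.5,22.5,0.4],[0,0,-89.5],100],[[21.5,22.5,0.4],[0,0,-89.5],100],[[21.5,22.5,0.4],[0,0,-89.5],100],[[21.5,22.5,0.4],[0,0,-89.5],100],[[21.5,22.5,0.4],[0,0,-89.5],100],[[21.5,22.5,0.4],[0,0,-89.5],100]]}}

```text
time_s: 7.62
tool_pos: [397.1, 193.2, 240.0]
tool_rot: [3.141, -0.0, -1.704]
contact_force: [-0.7, 0.2, 0.0]
gripper_width: 85.6
grasp_force: 0.0
```

Run:
```python
from h import *
s=ctrl.read_state(); print(s["tool_pos"],s["tool_rot"],s["time_s"])
ys=np.radians(82.4); us=np.array([np.cos(ys),np.sin(ys)])
g=np.array([396.4,183.7])+10*us
go([*g,16],ys+np.pi)
```

```text
[397.06956076 193.16756164 240.02173116] [ 3.14112005e+00 -1.95355068e-04 -1.70367788e+00] 7.625
shift cm [-0.06 -0.07 22.4 ] turn deg [ 0.03 -0.01 -0.01]
```

Emit:
{"op": "carry_out", "data": {"targets": [[[0,-0.1,6],[0,0,0],100],[[0,-0.1,12],[0,0,0],100],[[0,-0.1,18],[0,0,0],100],[[0,-0.1,22.4],[0,0,0],100],[[0,-0.1,22.4],[0,0,0],60],[[0,-0.1,22.4],[0,0,0],40],[[0,-0.1,22.4],[0,0,0],10],[[0,-0.1,22.4],[0,0,0],10],[[0,-0.1,22.4],[0,0,0],10],[[0,-0.1,22.4],[0,0,0],10]]}}

```text
time_s: 8.88
tool_pos: [399.1, 193.3, 17.8]
tool_rot: [-3.139, 0.001, -1.703]
contact_force: [-3.3, -1.0, 15.7]
gripper_width: 19.1
grasp_force: 58.6
```

Emit:
{"op": "carry_out", "data": {"targets": [[[0,0,-4],[0,0,0],10],[[0,0,-8],[0,0,0],10],[[0,0,-8],[0,0,0],10]]}}

```text
time_s: 9.25
tool_pos: [399.8, 193.6, 99.2]
tool_rot: [-3.136, 0.002, -1.703]
contact_force: [0.3, -0.9, -3.0]
gripper_width: 18.9
grasp_force: 60.1
```

Run:
```python
from h import *
im,d=ctrl.read_camera("side"); W=cloud("side",d)
cv2.imwrite("pics/grip.png",cv2.resize(im[190:350,280:480],(750,600)))
s=ctrl.read_state(); print(s["tool_pos"],s["tool_rot"],s["contact_force"],s["gripper_width"],s["wrist_torque"])
r=ctrl.trace("square","side")
for q in r[:2]:
    p=W[q["region"]]; print(q["score"],q["bbox"],np.nanpercentile(p,[2,50,98],axis=0).round(1))
ys=np.radians(82.4); us=np.array([np.cos(ys),np.sin(ys)])
```

```text
[399.01184559 193.30912481  97.57424766] [-3.13859896e+00  1.24582913e-03 -1.70280679e+00] [-0.3261194   0.49074802 -2.97471231] 18.922821362209337 [ 0.07591278 -0.02738093 -0.00799769]
0.81 [199.5, 196.9, 230.5, 238.3] [[ 6.963e+02 -3.840e+01 -1.000e-01]
 [ 7.551e+02 -2.150e+01  1.930e+01]
 [ 7.865e+02 -3.000e+00  8.280e+01]]
0.8 [333.7, 250.4, 354.0, 304.1] [[392.6 149.8  83.3]
 [402.4 230.4 112. ]
 [416.7 254.4 114.7]]
```

View pics/grip.png

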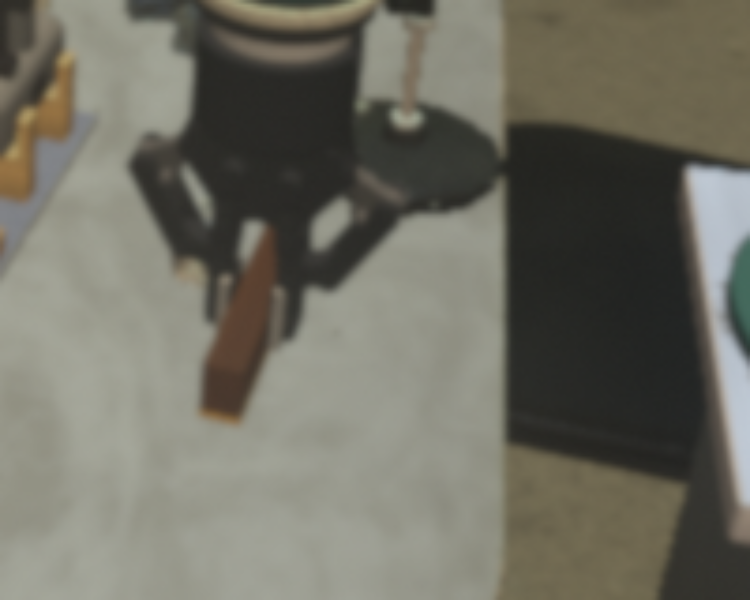

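The stock is gripped level between the pads: its end is at about (222,390) in the crop, the brass sole faces down, and the blade is hidden behind the hand. I carry it above the board, 25 mm in front of the post.

Run:
```python
from h import *
yw=np.radians(82.8)+np.pi
go([*(C+105*u),75],yw)
```

```text
shift cm [ -2.4  -21.42   2.18] turn deg [-0.06  0.03 -0.37]
```

Emit:
{"op": "carry_out", "data": {"targets": [[[-0.6,-5.3,0],[0,0,-0.4],10],[[-1.2,-10.7,0.5],[0,0,-0.4],10],[[-1.8,-16,1],[0,0,-0.4],10],[[-2.4,-21.4,2.2],[0,0,-0.4],10],[[-2.4,-21.4,2.2],[0,0,-0.4],10],[[-2.4,-21.4,4.2],[0,0,-0.4],10],[[-2.4,-21.4,4.2],[0,0,-0.4],10],[[-2.4,-21.4,4.2],[0,0,-0.4],10]]}}

```text
time_s: 10.35
tool_pos: [613.0, 188.8, 54.5]
tool_rot: [3.141, -0.0, -1.696]
contact_force: [0.1, -1.2, -1.5]
gripper_width: 18.8
grasp_force: 60.0
```

Run:
```python
from h import *
a=[]
for n,b in(("side",(180,180,320,330)),("top",(160,140,300,290))):
    im,d=ctrl.read_camera(n); np.savez(f"{n}1.npz",im=im,d=d); l,t,r,bt=b; a.append(cv2.resize(im[t:bt,l:r],(390,418),interpolation=cv2.INTER_CUBIC))
    W=cloud(n,d)
    for q in ctrl.trace("square",n)[:2]:
        p=W[q["region"]]; print(n,q["score"],q["bbox"],np.nanpercentile(p,[2,50,98],axis=0).round(1))
cv2.imwrite("pics/pl.png",np.hstack(a))
s=ctrl.read_state(); print(s["tool_pos"],s["tool_rot"],s["contact_force"],s["gripper_width"],s["time_s"])
```

```text
side 0.79 [198.6, 196.6, 215.1, 229.3] [[743.7 -35.7   2.3]
 [775.2 -29.2  23.7]
 [787.7 -15.7  86.3]]
side 0.68 [221.6, 248.0, 256.5, 303.2] [[ 5.964e+02  1.228e+02 -3.000e-01]
 [ 6.138e+02  2.220e+02  6.580e+01]
 [ 6.610e+02  2.496e+02  7.690e+01]]
top 0.58 [211.7, 194.1, 240.9, 204.8] [[594.9 107.9  20.2]
 [603.  134.7  68.2]
 [618.8 168.9 168.6]]
top 0.49 [289.5, 124.1, 301.9, 167.9] [[ 6.955e+02 -3.810e+01 -7.000e-01]
 [ 7.433e+02 -2.220e+01  2.080e+01]
 [ 7.843e+02 -6.900e+00  8.620e+01]]
[613.61848519 188.78940177  54.93127268] [-3.14077448e+00  2.58957885e-04 -1.69571851e+00] [ 0.01086933 -0.31220684 -1.55249199] 18.802020435579955 10.55
```

View pics/pl.png

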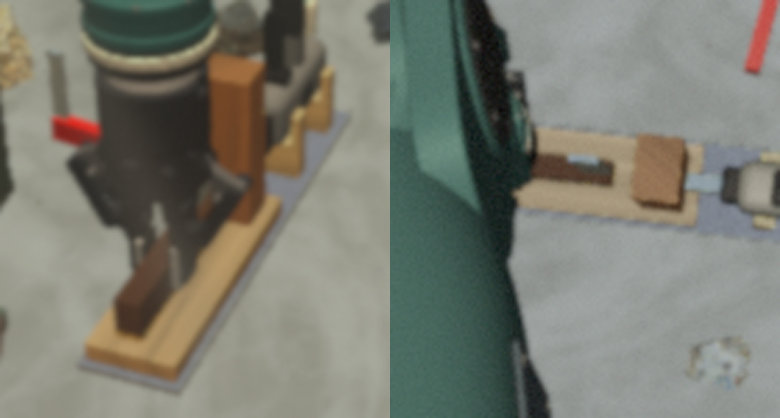

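The left half shows the stock over the board with the hand above it. In the right half the stock and blade at (545-612, 170) are lined up with the post at (660,170). Now I measure the offset relative to the post.

```bash
cat > m.py <<'E'
from h import *
import sys
k,z0,z1=sys.argv[1],float(sys.argv[2]),float(sys.argv[3])
for n in("top","side"):
    S=np.load(f"{n}{k}.npz"); W=cloud(n,S["d"]).reshape(-1,3); hsv=cv2.cvtColor(S["im"],cv2.COLOR_BGR2HSV).reshape(-1,3).astype(float)
    q=W[:,:2]-C; L=np.c_[q@u,q@v,W[:,2]]
    dark=(hsv[:,2]<100)
    def st(s,m):
        p=L[m]; 
        if len(p)<8: print(n,s,len(p)); return
        c,wh,a=cv2.minAreaRect(p[:,:2].astype(np.float32))
        z=np.polyfit(p[:,0],p[:,2],1)
        print(n,s,len(p),"c",np.round(c,1),"wh",np.round(wh,1),"a",round(a,1),"z",p[:,2].mean().round(1),"zslope deg",np.degrees(z[0]).round(2),"lo/hi",np.percentile(p,[2,98],axis=0).round(1).tolist())
    near=(abs(L[:,1])<20)
    post=(L[:,2]>146)&(L[:,2]<157)&(L[:,0]<4)&(L[:,0]>-42)&(abs(L[:,1])<32)
    st("post",post)
    st("stock",near&(L[:,2]>z0)&(L[:,2]<z1)&(L[:,0]>6 if k=="1" else near)&(L[:,0]>(6 if k=="1" else -5))&(L[:,0]<(200 if n=="side" else 75))&dark)
    st("blade",near&(L[:,2]>z1+15)&(L[:,2]<z1+105)&(L[:,0]>-3)&(L[:,0]<52)&(abs(L[:,1])<12))
    bo=(L[:,2]>19)&(L[:,2]<26)&(abs(L[:,1])<45)&(L[:,0]<170)&(L[:,0]>5)
    st("board",bo)
E
python3 m.py 1 62 78
```

```text
top post 411 c [-19.2  -0.3] wh [50.3 36.1] a 89.8 z 151.1 zslope deg 0.32 lo/hi [[-36.6, -24.1, 147.6], [-2.1, 24.0, 155.0]]
top stock 128 c [49.4  1.2] wh [18.5 51.1] a 89.7 z 68.4 zslope deg -0.9 lo/hi [[24.4, -7.6, 64.1], [74.1, 10.2, 73.2]]
top blade 69 c [20.4 -3.3] wh [23.1 47.4] a 80.7 z 145.1 zslope deg -2.04 lo/hi [[-2.5, -3.9, 98.1], [44.5, 3.5, 169.2]]
top board 689 c [56.9 -0.3] wh [103.4  69.8] a 0.1 z 21.5 zslope deg -0.08 lo/hi [[10.1, -33.8, 19.2], [99.3, 34.0, 24.8]]
side post 197 c [-17.7   4.3] wh [43.  40.7] a 87.6 z 150.7 zslope deg -1.76 lo/hi [[-34.7, -13.8, 146.3], [1.6, 24.9, 152.9]]
side stock 352 c [96.2  2.6] wh [ 39.1 138.4] a 80.1 z 68.2 zslope deg -1.26 lo/hi [[34.1, -14.5, 62.6], [165.0, 17.4, 75.8]]
side blade 180 c [1.1 2.7] wh [18.3  8.1] a 89.7 z 123.5 zslope deg -33.07 lo/hi [[-2.9, -5.3, 94.6], [2.3, 11.7, 151.2]]
side board 939 c [86.2  0.6] wh [ 70.8 162.3] a 89.2 z 21.4 zslope deg -0.06 lo/hi [[9.9, -32.6, 19.3], [164.6, 34.5, 23.7]]
```

Emit:
{"op": "carry_out", "data": {"targets": [[[0.5,-0.1,0.7],[0,0,0],10],[[1.3,-0.1,1.2],[0,0,0],10],[[2.0,-0.1,1.4],[0,0,0],10],[[2.0,-0.1,1.4],[0,0,0],10],[[2.0,-0.1,1.4],[0,0,0],10]]}}

```text
time_s: 11.18
tool_pos: [612.0, 168.6, 40.4]
tool_rot: [-3.142, -0.0, -1.696]
contact_force: [-0.5, -0.2, -3.1]
gripper_width: 18.9
grasp_force: 60.1
```

Emit:
{"op": "carry_out", "data": {"targets": [[[0,0,0.1],[0,0,0],10],[[0,0,0.2],[0,0,0],10],[[0,0,0.3],[0,0,0],10],[[0,0,0.4],[0,0,0],10],[[0,0,0.4],[0,0,0],10]]}}

```text
time_s: 11.8
tool_pos: [612.2, 168.8, 39.7]
tool_rot: [-3.139, 0.0, -1.696]
contact_force: [-17.1, -3.9, 47.0]
gripper_width: 19.0
grasp_force: 66.8
```

Emit:
{"op": "carry_out", "data": {"targets": [[[0,0,-0.25],[0,0,0],10],[[0,0,-0.25],[0,0,0],10],[[0.2,0,-0.25],[0,0,0],10],[[0.4,0,-0.25],[0,0,0],10],[[0.4,0,-0.25],[0,0,0],10]]}}

```text
time_s: 12.42
tool_pos: [612.5, 165.8, 39.8]
tool_rot: [-3.139, 0.002, -1.695]
contact_force: [0.0, 4.6, 10.8]
gripper_width: 18.6
grasp_force: 62.1
```

Emit:
{"op": "carry_out", "data": {"targets": [[[0.1,0,0],[0,0,0],10],[[0.2,0,0],[0,0,0],10],[[0.3,0,0],[0,0,0],10],[[0.3,0,0],[0,0,0],10]]}}

```text
time_s: 12.92
tool_pos: [612.4, 163.5, 39.8]
tool_rot: [-3.139, 0.004, -1.695]
contact_force: [1.7, 10.8, 10.5]
gripper_width: 19.2
grasp_force: 61.8
```

Emit:
{"op": "carry_out", "data": {"targets": [[[0.1,0,0.05],[0,0,0],10],[[0.15,0,0.05],[0,0,0],10],[[0.15,0,0.05],[0,0,0],10],[[0.15,0,0.05],[0,0,0],10]]}}

```text
time_s: 13.42
tool_pos: [612.4, 163.5, 39.8]
tool_rot: [-3.139, 0.007, -1.694]
contact_force: [-0.2, 22.5, 13.7]
gripper_width: 18.9
grasp_force: 62.4
```

```bash
python3 - <<'E'
from h import *
a=[]
for n,b in(("side",(200,190,300,320)),("top",(190,160,290,230))):
    im,d=ctrl.read_camera(n); np.savez(f"{n}2.npz",im=im,d=d); l,t,r,bt=b; a.append(cv2.resize(im[t:bt,l:r],(390,507) if n=="side" else (400,280),interpolation=cv2.INTER_CUBIC))
a[1]=cv2.copyMakeBorder(a[1],0,227,0,0,cv2.BORDER_CONSTANT)
cv2.imwrite("pics/fin.png",np.hstack(a))
s=ctrl.read_state(); print(s["tool_pos"],s["tool_rot"],s["contact_force"],s["wrist_torque"],s["gripper_width"],s["time_s"])
E
python3 m.py 2 46 64
```

```text
[612.4236602  163.48885629  39.79402705] [-3.13861018  0.00655332 -1.69367464] [ 0.41303833 21.27842212 14.18174293] [ 3.83087533  0.13795822 -0.05567124] 18.727613565924827 13.525
top post 413 c [-17.6  -0.3] wh [39.6 50.1] a 0.2 z 151.1 zslope deg 0.79 lo/hi [[-36.7, -24.3, 147.6], [-1.8, 24.0, 154.3]]
top stock 121 c [32.2 -0.7] wh [18.4 46.8] a 87.5 z 53.0 zslope deg -0.25 lo/hi [[9.9, -9.0, 49.4], [54.6, 7.9, 56.5]]
top blade 62 c [19.6 -3. ] wh [16.9 45. ] a 89.4 z 138.2 zslope deg 17.37 lo/hi [[-2.8, -10.7, 80.2], [41.4, 3.4, 165.4]]
top board 369 c [35.1 -0.4] wh [69.6 60.1] a 89.6 z 21.6 zslope deg -0.36 lo/hi [[8.4, -33.9, 19.1], [62.1, 33.8, 24.6]]
side post 139 c [-16.9  10.8] wh [37.4 31.3] a 3.9 z 150.8 zslope deg -1.61 lo/hi [[-34.7, -4.4, 146.4], [1.0, 25.3, 152.8]]
side stock 329 c [70.7  4.5] wh [ 36.6 143.5] a 78.6 z 53.4 zslope deg -1.53 lo/hi [[2.5, -13.6, 46.6], [139.9, 18.4, 63.0]]
side blade 84 c [-0.3  8.4] wh [7.1 5.4] a 88.6 z 117.7 zslope deg -59.09 lo/hi [[-2.8, 5.1, 82.9], [2.4, 11.8, 151.3]]
side board 1009 c [85.9 -0.1] wh [ 70.9 161.2] a 89.5 z 21.5 zslope deg -0.05 lo/hi [[10.5, -33.9, 19.4], [164.4, 34.4, 24.2]]
```

View pics/fin.png

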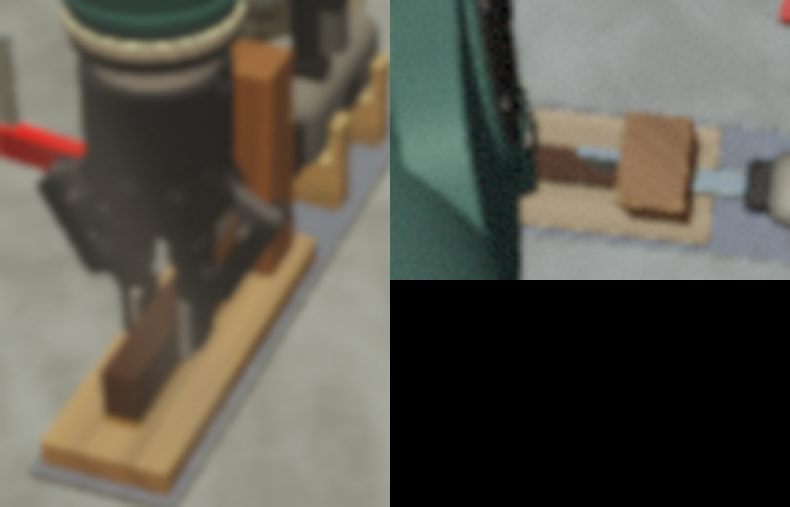

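Run:
```python
from h import *
S=np.load("top2.npz"); W=cloud("top",S["d"]); 
q=W[...,:2]-C; L=np.dstack([q@u,q@v,W[...,2]])
for r in range(194,201): print(r,[tuple(L[r,c].round().astype(int)) if np.isfinite(L[r,c]).all() else 0 for c in range(235,252)])
for k in "12":
    S=np.load(f"side{k}.npz"); W=cloud("side",S["d"]).reshape(-1,3); q=W[:,:2]-C; L=np.c_[q@u,q@v,W[:,2]]
    z0=22+32+(15 if k=="1" else 0); hs=cv2.cvtColor(S["im"],cv2.COLOR_BGR2HSV).reshape(-1,3)
    m=(abs(L[:,2]-z0)<5)&(L[:,1]<6)&(L[:,1]>-9)&(L[:,0]>90)&(L[:,0]<175)&(hs[:,2]<110)
    p=L[m]; print(k,m.sum())
    for a in range(90,175,10):
        z=p[(p[:,0]>=a)&(p[:,0]<a+10)]; 
        if len(z)>4: print(a,len(z),np.percentile(z[:,2],[50,90]).round(1),z[:,0].mean().round(1))
```

```text
194 [(np.int64(39), np.int64(-21), np.int64(22)), (np.int64(37), np.int64(-21), np.int64(22)), (np.int64(34), np.int64(-21), np.int64(23)), (np.int64(32), np.int64(-22), np.int64(20)), (np.int64(30), np.int64(-22), np.int64(21)), (np.int64(28), np.int64(-22), np.int64(18)), (np.int64(25), np.int64(-22), np.int64(20)), (np.int64(22), np.int64(-22), np.int64(26)), (np.int64(20), np.int64(-23), np.int64(24)), (np.int64(18), np.int64(-23), np.int64(20)), (np.int64(16), np.int64(-23), np.int64(22)), (np.int64(13), np.int64(-23), np.int64(22)), (np.int64(11), np.int64(-24), np.int64(21)), (np.int64(-3), np.int64(-11), np.int64(151)), (np.int64(-5), np.int64(-11), np.int64(152)), (np.int64(-7), np.int64(-12), np.int64(151)), (np.int64(-9), np.int64(-12), np.int64(151))]
195 [(np.int64(39), np.int64(-18), np.int64(21)), (np.int64(37), np.int64(-19), np.int64(21)), (np.int64(34), np.int64(-19), np.int64(22)), (np.int64(32), np.int64(-19), np.int64(22)), (np.int64(29), np.int64(-19), np.int64(22)), (np.int64(27), np.int64(-20), np.int64(20)), (np.int64(25), np.int64(-20), np.int64(24)), (np.in
[... 3881 characters left out ...]
, np.int64(133)), (np.int64(5), np.int64(1), np.int64(134)), (np.int64(3), np.int64(1), np.int64(137)), (np.int64(1), np.int64(1), np.int64(140)), (np.int64(-2), np.int64(2), np.int64(150)), (np.int64(-5), np.int64(1), np.int64(152)), (np.int64(-6), np.int64(1), np.int64(150)), (np.int64(-9), np.int64(1), np.int64(152)), (np.int64(-11), np.int64(1), np.int64(150))]
1 177
90 15 [68.1 69.4] 95.9
100 26 [68.2 70.4] 105.2
110 24 [68.1 69.2] 115.1
120 23 [68.1 69.2] 124.6
130 24 [67.7 69.2] 134.3
140 21 [67.9 68.8] 144.3
150 23 [67.8 69.4] 154.1
160 21 [67.7 69.2] 163.4
2 126
90 23 [53.9 54.7] 95.7
100 23 [53.4 54.6] 105.3
110 21 [53.  54.3] 114.7
120 24 [52.9 54.4] 124.4
130 32 [53.3 54.4] 136.1
```

The square is in contact both ways and centred to within about 1 mm. I ease off, nudge it 0.6 mm sideways, and press again more firmly.

Emit:
{"op": "carry_out", "data": {"targets": [[[-0.35,0,-0.1],[0,0,0],10],[[-0.35,0.07,-0.1],[0,0,0],10],[[-0.35,0.07,0.1],[0,0,0],10],[[-0.35,0.07,0.1],[0,0,0],10],[[-0.15,0.07,0.1],[0,0,0],10],[[0,0.07,0.1],[0,0,0],10],[[0.05,0.07,0.1],[0,0,0],10],[[0.05,0.07,0.1],[0,0,0],10],[[0.05,0.07,0.1],[0,0,0],10]]}}

```text
time_s: 14.65
tool_pos: [612.0, 163.5, 39.8]
tool_rot: [-3.138, 0.008, -1.693]
contact_force: [-1.0, 25.8, 26.9]
gripper_width: 19.2
grasp_force: 64.2
```

```bash
cat > f.py <<'E'
from h import *
D={}
for n in("side","top"):
    a=[ctrl.read_camera(n) for _ in range(12)]; d=np.array([x[1] for x in a]); d[d<=0]=np.nan
    W=cloud(n,np.nan_to_num(np.nanmedian(d,0))).reshape(-1,3); q=W[:,:2]-C
    hs=cv2.cvtColor(np.mean([x[0] for x in a],0).astype(np.uint8),cv2.COLOR_BGR2HSV).reshape(-1,3)
    D[n]=(np.c_[q@u,q@v,W[:,2]],hs)
def fit(s,p):
    A=np.c_[p[:,:2],np.ones(len(p))]
    for _ in range(4):
        c=np.linalg.lstsq(A,p[:,2],rcond=None)[0]; r=p[:,2]-A@c; k=abs(r)<2*r.std()+.1; A,p=A[k],p[k]
    print(s,len(p),"slope deg along/across",np.degrees(c[:2]).round(2),"z",p[:,2].mean().round(2),"std",r.std().round(2),"range",p[:,:2].min(0).round(1),p[:,:2].max(0).round(1))
for n,(L,hs) in D.items():
    m=(abs(L[:,2]-54)<2.5)&(abs(L[:,1])<11)&(L[:,0]>(88 if n=="side" else 24))&(L[:,0]<(145 if n=="side" else 60))&(hs[:,2]<110)
    if m.sum()>9: fit(n+" stock",L[m]); print(np.percentile(L[m],[1,50,99],axis=0).round(1).tolist())
    m=(abs(L[:,2]-22)<2.5)&(abs(L[:,1])<33)&(L[:,0]>10)&(L[:,0]<163); fit(n+" board",L[m])
    m=(abs(L[:,2]-151.5)<3)&(L[:,0]<-3)&(L[:,0]>-33)&(abs(L[:,1])<30); print("post v",np.percentile(L[m][:,1],[0,100]).round(1))
    m=(abs(L[:,2]-151.5)<3)&(L[:,0]>1)&(L[:,0]<30)&(abs(L[:,1])<12); 
    if m.sum()>3: print(n,"blade top",m.sum(),np.c_[L[m].min(0),L[m].mean(0),L[m].max(0)].round(1).tolist())
    m=(L[:,2]>75)&(L[:,2]<145)&(L[:,0]>2)&(L[:,0]<19)&(abs(L[:,1])<6); 
    if m.sum()>3: print(n,"blade side",m.sum(),L[m].mean(0).round(2))
s=ctrl.read_state(); print(s["tool_pos"],s["tool_rot"],s["contact_force"],s["wrist_torque"],s["time_s"])
E
python3 f.py
```

```text
side stock 150 slope deg along/across [-0.12 -0.65] z 53.25 std 0.37 range [ 88.  -10.5] [139.3   8.9]
[[88.8, -10.1, 52.1], [112.9, 0.1, 53.2], [139.3, 8.7, 54.7]]
side board 802 slope deg along/across [-0.06 -0.06] z 21.32 std 0.35 range [ 10.3 -33. ] [162.9  33. ]
post v [-5. 25.]
top stock 95 slope deg along/across [ 0.31 -0.09] z 53.09 std 0.58 range [ 24.3 -11. ] [55.1  8.8]
[[25.6, -10.0, 52.0], [40.9, -0.3, 53.1], [54.9, 8.6, 54.6]]
top board 345 slope deg along/across [ 0.13 -0.1 ] z 21.22 std 0.53 range [ 10.  -32.9] [63.2 32.7]
post v [-25.3  24.7]
top blade top 22 [[2.0, 10.8, 19.3], [-3.4, -1.0, 1.4], [149.8, 151.1, 152.1]]
top blade side 20 [  9.93   1.4  112.08]
[611.98052915 163.549943    39.74361441] [-3.13755356  0.00804159 -1.69340294] [-1.95750823 25.64735323 27.36776805] [ 4.58792561  0.54555785 -0.07781853] 15.85f.py:5: RuntimeWarning: All-NaN slice encountered
  W=cloud(n,np.nan_to_num(np.nanmedian(d,0))).reshape(-1,3); q=W[:,:2]-C
```

The stock is flat: 0.06° along its length relative to the board, and its top is 31.9 mm above the board. Its end is at 139.3 mm, against 140 expected. It is centred to about 0.5 mm and pressed with about 26 N each way.

```bash
python3 -c "
from bench import ctrl
print(ctrl.hand_in())"
```

```text
the job is handed in; nothing more can be done
None
```

I handed the job in at about 16 s: the trigger was squeezed fully home and sprang back, and the square is still gripped and pressed flat into the corner with about 26 N each way, centred to within about 1 mm.

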